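# Seat the notched blank on the keyed index fixture

### The arm

A 6-joint arm with a two-finger parallel gripper is mounted at the origin on a cart in front of the work surface, level with it; the furniture and walls round the work are solid. World frame = base frame: x ahead of the robot, y to its left, z up, the work surface at z = 0. Lengths are in m, angles in rad, forces in N, time in s.
With the tool pointing down it reaches from about 0.35 to 0.8 m from the base axis. Payload 7.3 kg.
Tool frame: the origin (TCP) lies at the very end of the fingers, on their centre line; the grasp point (between the pads) lies 19 mm behind it (env.grasp_offset is the distance from the TCP to the grasp point, in m); z points along the fingers, y is the direction in which the jaws open and shut (so a half turn about z gives the same grasp; the last joint's range is limited). The gripper opens to 85 mm and grips with 20 to 120 N. Pads are 22 mm wide; open, the fingers measure 114 mm over their backs; the gripper's body (76 mm by 85 mm) begins 54 mm behind the grasp point. The pads swing forward as they close: fully open they stand 13 mm farther back than shut.
Start: joints at [1.111, 0.342, 1.524, -0, 1.275, -0.146], TCP at [0.162, 0.499, 0.231] pointing down, gripper open.
Joint ranges: [-2.53, 2.53], [-0.77, 2.02], [0.04, 2.7], [-1, 4.14], [0.28, 2.66], [-3.11, 3.11]. Speed limits (rad/s): [2.57, 2.57, 3.14, 3.14, 3.14, 3.14].

### API

Orientations are given as a rotation vector (axis times angle).
In Python, from rig import env, hand, ik, vision, job, spotter gives the robot as it stands. Calls block until the motion is done:
- env.move_to(position, orientation): joint-space move of the TCP to a pose.
- env.movel(position, attitude=None, v=0.15): straight line of the TCP; attitude=None keeps the orientation; v is the mean speed in m/s.
- env.movej(angles): joint-space move.
- hand.gripper_to(opening, grasp_force=None): finger opening in m; grasp_force is the grip in N (None keeps the last); returns when the fingers have stopped.
- env.hold(seconds).
- ik(position, orientation): joint angles nearest the present ones, or None.
- env.get_obs(): the state.
- vision.camera(name): name is "scene" or "side" or "wrist"; returns a dict with "img" (420x560x3 uint8, red, green, blue), "range_z" (420x560 float32, m along the optical axis (not along the pixel's ray), 0 where there is no reading), "fx", "fy", "cx", "cy" (pixels), "k1" (the pictures are not rectified: a ray, as slopes to the right and down, at radius r is drawn at 1 + k1 r^2 times it, then the intrinsics apply), "pose" (4x4, takes a point from camera to world coordinates). Camera axes: x right, y up, looking along -z (the intrinsics and any distortion apply to the point x, -y, -z); pixel columns grow to the right and rows downward; lengths in m; the calibration is good to about 2 mm. A picture is of the moment at which its call begins.
A pose or a line that the arm cannot do raises env.IKError and nothing moves.
- job.hand_in(): hands the job in, once; it reports no verdict.
Trained networks look in a picture, given as the dict that the camera call returned (one of the last four; its "shot" number tells which), for a name from the list of things; names that differ only in an ending like _2 or _b are one class to them, and where a whole thing is asked for, a point or a joint stands for the part that bears it (a point fixed in the world has none). Each returns a list of dicts, best first, with "score" (0 to 1); they miss things now and then, are a little off and sometimes report something else, mostly with a low value. They report only what shows in the picture. A call takes as long as a camera call. They do not tell look-alikes from the thing itself.
- spotter.silhouettes(picture, thing): "region" (420x560 bool, what is visible of it) and "pixel" ([column, row] in pixels, amid what is visible of it).
- spotter.spot_point(picture, thing): "pixel" ([column, row] in pixels: a listed point, or the origin of a listed thing).
The state is a dict: "time": time; "joints": joint angles; "qd": joint speeds; "joint_torque": joint torques, N m; "position": TCP position; "orientation": TCP orientation; "contact_force": force on the tool from outside, world axes, zero at the start; "wrist_torque": the same for the moment, N m; "finger_gap": finger opening in m.
Only numpy, scipy, OpenCV 4.12 (cv2) and the standard library are available. Lean on these libraries where they do the work, as an engineer would, in place of code of your own. Each camera call takes 0.05 s, during which the arm holds its last target.

### The job

Put the steel blank on the index fixture, hub upwards: slip its bore over the spigot, then, with only light pressure, turn it until its wide notch finds the key and it sinks fully home, flat on the index plate. Never force it down or against the key, leave the other things on the bench where they lie, and let go of the blank when it is home.

Things in the scene. Friction and masses are not known exactly. Their poses are not given: they have to be found in the camera images.
- blank: Loose steel blank, 0.35 to 0.5 kg, lying hub up: round flange 90 mm across, 14 mm thick; above it a 44 mm hub with two upright flats 36 mm apart (facing the blank's +x and -x, each 25 mm wide), its top 54 mm above the underside. 24 mm through bore. Two radial notches through the flange rim (see wide_notch). Origin: centre of the underside, on the bore's axis; z up along the axis.
- wide_notch (a point): On the blank: middle of the wide notch, on its -x side, 36 mm from the axis, at the underside. The notch is 12 mm wide, parallel-sided, through the whole flange from the rim in to 26 mm from the axis. Opposite, on the +x side, a like notch is only 5 mm wide, too narrow for the key. Axes as the blank's.
- fixture: Fixture bolted to the bench: grey square base 150 x 150 x 14 mm with low screw heads at its corners; in its middle an upright steel spigot, 22 mm in diameter, its nose tapered over the top 9 mm, tip 58 mm above the base's underside. A round steel index plate with a key lies on the base about the spigot (see seat). Origin: centre of the base's underside, on the spigot's axis; z up.
- seat (a point): Point on the spigot's axis level with the seat, the flat top of the 104 mm index plate, 24 mm above the fixture's origin; axes as the fixture's. One steel key, 8 mm wide and 8 mm high, stands on the plate 30 to 41 mm from the axis. The plate is clamped (slips above 0.7 N m); its angle is not reported: the key is on the fixture's -x side, up to 0.7 rad either way about z. Unkeyed, the blank rides 8 mm high.
- bolt: Bystander: loose steel hexagon bolt 81 mm long, 29 mm head; origin at the centre of its underside.
- nut: Bystander: loose steel hexagon nut, 35 mm wide, 16 mm high; origin at the centre of its underside.
- tape_measure: Bystander: tape measure, 36 x 82 x 62 mm; origin at the centre of its underside.
- mug: Bystander: mug, 94 mm high, 86 x 116 mm with its handle; origin at the centre of its underside.
There are look-alikes about, which are no part of the job. Several things have the shape of the fixture; the one meant has the colours described above. What is meant by the blank is not green, and is the larger of those in its own colour.

How it is judged:
By the outcome, as a careful person would: the job done as asked, in the order asked, and still so for the second after the job is handed in, with the robot touching nothing.
It also fails if it takes over 72 s, if anything falls off the work surface, if the arm or the gripper's body presses on something with over 40 N, if the wrist force passes 120 N, or if a joint passes its speed limit or range.

## Working session

There is one attempt and no reset: what is moved stays moved. The work goes in short steps, each a Python script; the robot and the scene stay as the last script left them, time stands still between calls to the robot, and variables do not carry over. Pictures are saved under pics/ and viewed, and the job is handed in when it is done.

```bash
ls; mkdir -p pics; python3 - <<'E'
from rig import env,hand,ik,vision,job,spotter
import cv2
o=env.get_obs();print(o)
for n in ["scene","side","wrist"]:
    p=vision.camera(n);cv2.imwrite(f"pics/a_{n}.png",p["img"][:,:,::-1]);print(n,p["pose"].round(3).tolist(),p["fx"],p["k1"])
    for t in ["blank","fixture","wide_notch"]:
        for d in spotter.spot_point(p,t):print(n,t,d["pixel"],round(d["score"],2))
E
```

```text
pics
{'time': 0.0, 'joints': array([ 1.11102301e+00,  3.42729223e-01,  1.52504416e+00,  1.59946836e-05,
        1.27539193e+00, -1.46002081e-01]), 'qd': array([ 0.00153477, -0.00023323, -0.00046394, -0.0001296 ,  0.00014586,
        0.000911  ]), 'joint_torque': array([-3.81586442e-04, -4.33671176e+01, -2.46010977e+01, -3.08128720e-04,
        8.01766582e-03, -1.80389156e-05]), 'position': array([0.16183138, 0.49900395, 0.23061311]), 'orientation': array([-4.90782871e-01, -3.10252996e+00,  2.35034183e-03]), 'contact_force': array([-0.14943441,  0.05237193, -0.48261012]), 'wrist_torque': array([-0.01321964,  0.0109475 , -0.01706276]), 'finger_gap': 0.0853031675075511}
scene [[0.792, 0.447, -0.415, -0.132], [-0.61, 0.596, -0.523, -0.692], [0.014, 0.668, 0.744, 1.196], [0.0, 0.0, 0.0, 1.0]] 492.68716695883785 -0.021800519730809514
scene blank [390.0, 291.1] 0.88
scene blank [340.2, 301.8] 0.76
scene blank [367.8, 335.6] 0.61
scene fixture [279.2, 218.3] 0.96
scene fixture [201.8, 135.5] 0.82
scene wide_notch [354.0, 337.4] 0.97
scene wide_notch [391.9, 296.4] 0.87
scene wide_notch [335.5, 301.3] 0.82
scene wide_notch [276.8, 218.4] 0.56
side [[-0.931, 0.209, -0.3, 0.119], [-0.365, -0.541, 0.757, 1.139], [-0.004, 0.815, 0.58, 0.815], [0.0, 0.0, 0.0, 1.0]] 392.9356405576977 0.012318380462743618
side blank [325.2, 177.8] 0.67
side blank [300.7, 159.5] 0.54
side blank [337.6, 158.1] 0.51
side fixture [280.0, 224.6] 0.97
side wide_notch [345.2, 163.9] 0.69
side wide_notch [305.2, 160.8] 0.62
side wide_notch [333.7, 175.7] 0.61
wrist [[0.308, -0.91, -0.278, 0.092], [0.951, 0.295, 0.09, 0.523], [-0.0, -0.292, 0.956, 0.374], [0.0, 0.0, 0.0, 1.0]] 328.30216702296815 -0.04539784049730635
```

View pics/a_scene.png

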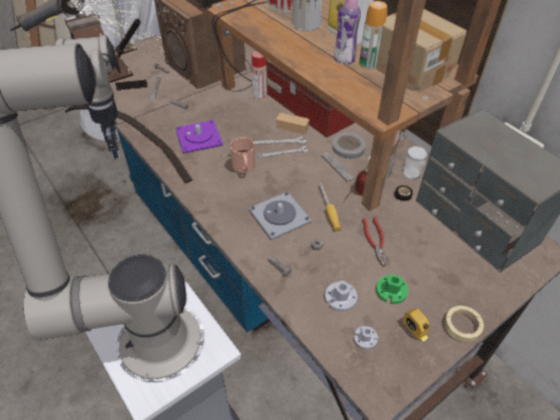

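View pics/a_side.png

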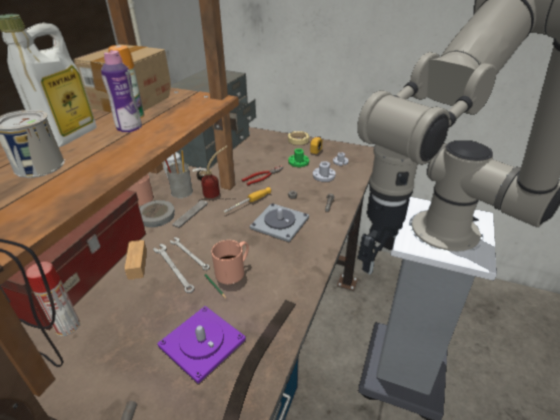

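The scene view shows the grey larger blank at (341,295), with the small grey look-alike at (366,337) and the green one at (392,289). The grey fixture is at (280,214) and the purple one is a look-alike. Next I'll localise both and take wrist close-ups.

```bash
cat > h.py <<'E'
from rig import env,hand,ik,vision,job,spotter
import cv2,numpy as np
from scipy.spatial.transform import Rotation as R
def slopes(p,uv):
    d=np.atleast_2d((np.asarray(uv,float)-[p["cx"],p["cy"]])/[p["fx"],p["fy"]]);s=d.copy()
    for _ in range(8): s=d/(1+p["k1"]*(s**2).sum(1,keepdims=True))
    return s
def ray(p,uv):
    s=slopes(p,uv);c=np.c_[s[:,0],-s[:,1],-np.ones(len(s))];return c@p["pose"][:3,:3].T
def atz(p,uv,z):
    r=ray(p,uv);o=p["pose"][:3,3];return o+r*((z-o[2])/r[:,2])[:,None]
def cloud(p):
    h,w=p["range_z"].shape;u,v=np.meshgrid(np.arange(w),np.arange(h))
    r=ray(p,np.c_[u.ravel(),v.ravel()]);z=p["range_z"].ravel()
    P=p["pose"][:3,3]+r*z[:,None];P[z==0]=np.nan;return P.reshape(h,w,3)
def proj(p,X):
    T=np.linalg.inv(p["pose"]);c=np.atleast_2d(X)@T[:3,:3].T+T[:3,3]
    s=np.c_[c[:,0],-c[:,1]]/-c[:,2:3];s=s*(1+p["k1"]*(s**2).sum(1,keepdims=True))
    return s*[p["fx"],p["fy"]]+[p["cx"],p["cy"]]
def ori(yaw): # tool down, tool y axis at angle yaw (+pi/2..)
    c,s=np.cos(yaw),np.sin(yaw) # y axis=(c,s,0), z=(0,0,-1), x=y×z
    y=np.array([c,s,0]);z=np.array([0,0,-1.]);x=np.cross(y,z)
    return R.from_matrix(np.c_[x,y,z]).as_rotvec()
def save(p,n,**k): cv2.imwrite(f"pics/{n}.png",p["img"][:,:,::-1])
E
python3 - <<'E'
from h import *
p=vision.camera("scene");C=cloud(p)
for n in ["blank","fixture","nut","bolt","tape_measure","mug"]:
    for d in spotter.silhouettes(p,n):
        if d["score"]<.3: continue
        P=C[d["region"]];P=P[~np.isnan(P[:,0])]
        print(n,round(d["score"],2),np.round(d["pixel"]),np.percentile(P,[2,50,98],axis=0).round(3).tolist())
q=env.get_obs();print(R.from_rotvec(q["orientation"]).as_matrix().round(2))
T=np.eye(4);T[:3,:3]=R.from_rotvec(q["orientation"]).as_matrix();T[:3,3]=q["position"]
w=vision.camera("wrist");print((np.linalg.inv(T)@w["pose"]).round(3),w["cx"],w["cy"])
E
```

```text
blank 0.96 [367. 338.] [[0.411, -0.353, 0.003], [0.433, -0.329, 0.011], [0.464, -0.297, 0.041]]
blank 0.69 [342. 298.] [[0.431, -0.229, 0.003], [0.462, -0.196, 0.016], [0.512, -0.148, 0.058]]
blank 0.69 [394. 287.] [[0.563, -0.301, 0.001], [0.595, -0.265, 0.016], [0.644, -0.218, 0.057]]
fixture 0.57 [278. 218.] [[0.444, 0.09, 0.001], [0.512, 0.153, 0.017], [0.592, 0.238, 0.047]]
nut 0.47 [318. 244.] [[0.522, -0.018, -0.002], [0.538, -0.003, 0.014], [0.558, 0.014, 0.021]]
bolt 0.71 [278. 265.] [[0.387, -0.036, 0.008], [0.395, -0.005, 0.017], [0.408, 0.041, 0.028]]
tape_measure 0.66 [417. 325.] [[0.549, -0.425, -0.001], [0.556, -0.39, 0.047], [0.584, -0.351, 0.065]]
mug 0.74 [241. 154.] [[0.524, 0.381, 0.001], [0.563, 0.431, 0.061], [0.655, 0.513, 0.098]]
[[-0.95  0.31 -0.  ]
 [ 0.31  0.95  0.  ]
 [ 0.    0.   -1.  ]]
[[ 0.001  0.956  0.292  0.074]
 [ 1.    -0.001 -0.     0.001]
 [ 0.     0.292 -0.956 -0.143]
 [ 0.     0.     0.     1.   ]] 277.16573466432266 208.97930031626106
```

```bash
python3 - <<'E'
from h import *
for n,x,y in [("fix",.515,.163),("blank",.47,-.19)]:
    env.move_to([x,y,.2],ori(np.pi/2))
    env.hold(.2)
    p=vision.camera("wrist");save(p,"b_"+n);np.savez("w_"+n,**p)
    o=env.get_obs();print(o["time"],o["position"],o["joints"].round(2),o["contact_force"].round(2))
    for t in ["blank","fixture","wide_notch","seat"]:
        for d in spotter.spot_point(p,t):print(n,t,d["pixel"],round(d["score"],2))
E
```

```text
3.025 [0.51479428 0.16362916 0.20007364] [ 0.17  0.4   1.53  0.    1.21 -1.41] [-0.59 -0.91  0.07]
fix fixture [276.0, 187.5] 0.95
fix seat [276.0, 192.6] 0.73
4.8083 [ 0.47034865 -0.18922611  0.20001515] [-0.53  0.34  1.62  0.    1.18 -2.11] [ 0.22  0.75 -0.07]
blank blank [275.0, 185.7] 0.98
blank blank [147.1, 154.7] 0.67
blank blank [216.8, 294.6] 0.65
blank wide_notch [197.3, 275.3] 0.72
blank wide_notch [277.6, 149.8] 0.67
blank wide_notch [165.5, 138.0] 0.67
```

View pics/b_fix.png

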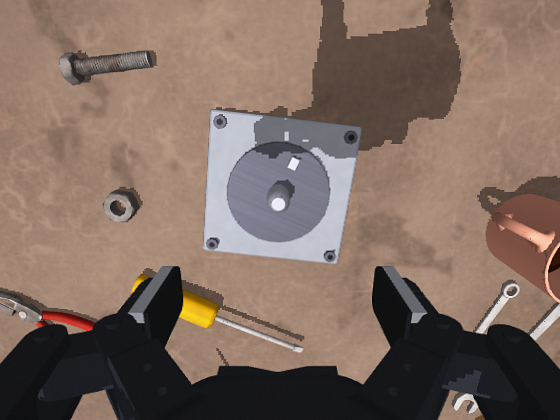

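View pics/b_blank.png

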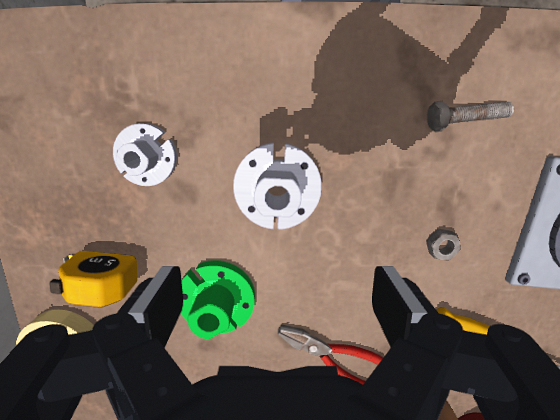

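```bash
cat >> h.py <<'E'
def rect(p,c,z,half=.06,N=600):
    g=np.linspace(-half,half,N);X,Y=np.meshgrid(g,g) # image: col = +y, row = +x
    W=np.c_[c[0]+Y.ravel(),c[1]+X.ravel(),np.full(X.size,z)]
    uv=proj(p,W).astype(np.float32).reshape(N,N,2)
    return cv2.remap(p["img"],uv[...,0],uv[...,1],cv2.INTER_CUBIC)
E
python3 - <<'E'
from h import *
f=dict(np.load("w_fix.npz"));b=dict(np.load("w_blank.npz"))
print("fix",atz(f,[276,187.5],0),atz(f,[276,192.6],.024),"tip",atz(f,[278,203],.058))
print("blank",atz(b,[275,185.7],0),"notch",atz(b,[277.6,149.8],0))
c=[.512,.166];d=[.468,-.193]
A=[rect(f,c,.024,.06,390),rect(f,c,.058,.06,390)]
B=[rect(b,d,.014,.06,390),rect(b,d,.054,.06,390)]
for i,n in ((A,"r_fix"),(B,"r_blank")):
    for k in i: 
        cv2.circle(k,(195,195),2,(255,0,0),-1)
    if n=="r_fix": cv2.circle(i[0],(195,195),int(.052/.06*195),(255,0,0),1); cv2.circle(i[1],(195,195),int(.0065/.06*195),(255,0,0),1)
    else: cv2.circle(i[0],(195,195),int(.045/.06*195),(255,0,0),1); cv2.circle(i[1],(195,195),int(.012/.06*195),(255,0,0),1)
    cv2.imwrite(f"pics/{n}.png",np.hstack(i)[:,:,::-1])
E
```

```text
fix [[0.52153209 0.16360531 0.        ]] [[0.52111145 0.16367855 0.024     ]] tip [[0.52220652 0.16558737 0.058     ]]
blank [[ 0.4751737  -0.19027526  0.        ]] notch [[ 0.43708087 -0.18760188  0.        ]]
```

View pics/r_fix.png

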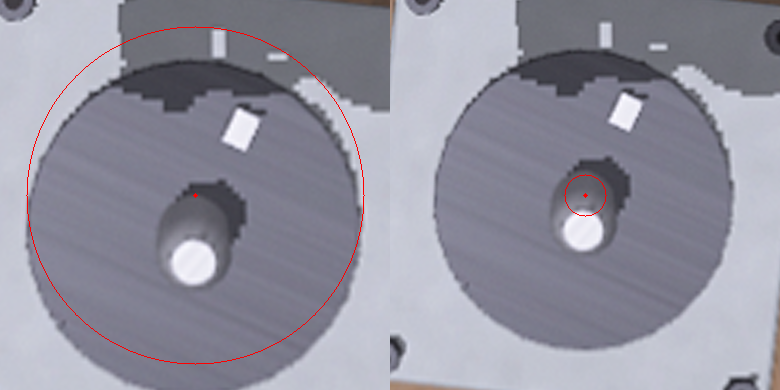

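View pics/r_blank.png

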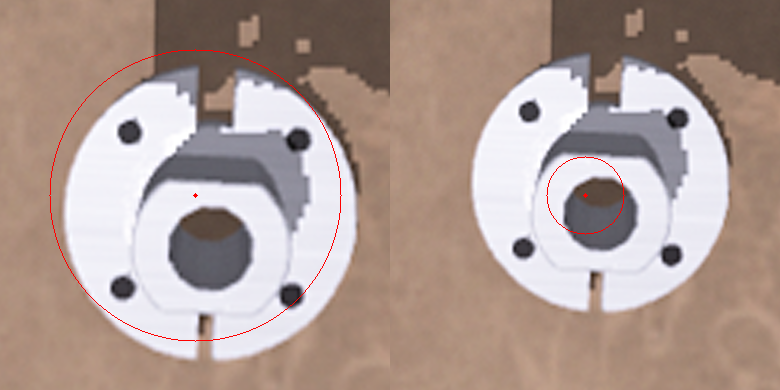

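```bash
python3 - <<'E'
from h import *
f=dict(np.load("w_fix.npz"));b=dict(np.load("w_blank.npz"))
c=np.array([.5229,.1654]);d=np.array([.4735,-.1882]);H=.056;N=400;s=N/2/H
def px(q): return (np.array([q[1],q[0]])*s+N/2)
def circ(I,r): cv2.circle(I,(N//2,N//2),int(round(r*s)),(255,0,0),1)
def box(I,yaw,x0,x1,w):
    Rm=np.array([[np.cos(yaw),-np.sin(yaw)],[np.sin(yaw),np.cos(yaw)]])
    P=np.array([px(Rm@q) for q in [(x0,-w/2),(x1,-w/2),(x1,w/2),(x0,w/2)]])
    cv2.polylines(I,[P.round().astype(np.int32)],True,(0,160,0),1)
# key: white blob in z=.032 rect
I=rect(f,c,.032,H,N);m=(I.min(2)>200).astype(np.uint8)
n,l,st,ce=cv2.connectedComponentsWithStats(m)
for i in range(1,n):
    if st[i,4]>150: 
        v=(ce[i]-N/2)/s; print("blob",st[i,4]/s/s*1e6,v[::-1]*1e3,"r",np.hypot(*v)*1e3,"ang from -x",np.arctan2(v[0],v[1]), cv2.minAreaRect(np.argwhere(l==i)[:,::-1].astype(np.float32)))
v=None
I=rect(f,c,.024,H,N);circ(I,.052);J=rect(f,c,.058,H,N);circ(J,.0065)
K=rect(f,c,.032,H,N);box(K,-.46,-.041,-.030,.008)
cv2.imwrite("pics/r2_fix.png",np.hstack([cv2.resize(k,(266,266)) if 0 else k for k in (I,K)])[:,:,::-1])
cv2.imwrite("pics/r2_tip.png",J[:,:,::-1])
I=rect(b,d,.014,H,N);circ(I,.045);box(I,-.04,-.045,-.026,.012);box(I,-.04,.026,.045,.005)
J=rect(b,d,.054,H,N);circ(J,.012);circ(J,.022);box(J,-.04,-.018,.018,.025)
cv2.imwrite("pics/r2_blank.png",np.hstack([I,J])[:,:,::-1])
E
```

```text
blob 75.10719999999998 [-32.31135699  14.35949896] r 35.358436066215305 ang from -x 2.723396859973003 ((251.4000244140625, 84.70000457763672), (26.385601043701172, 37.565940856933594), 26.56505012512207)
blob 130.3792 [ 7.47514131 -0.05168972] r 7.475320022886403 ang from -x -0.006914771426264056 ((199.5, 226.5), (45.0, 45.0), 90.0)
blob 15.052799999999998 [ 30.17583333 -48.95041667] r 57.504123410424995 ang from -x -1.018363798875158 ((26.1187744140625, 304.74310302734375), (13.156306266784668, 33.22524642944336), 48.01278305053711)
```

View pics/r2_fix.png

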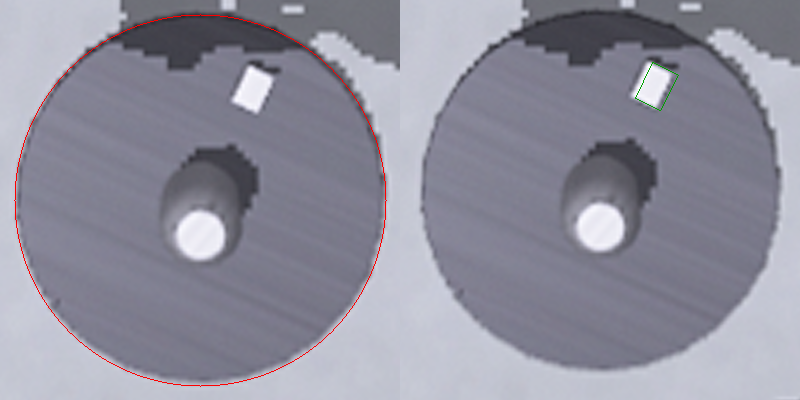

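View pics/r2_blank.png

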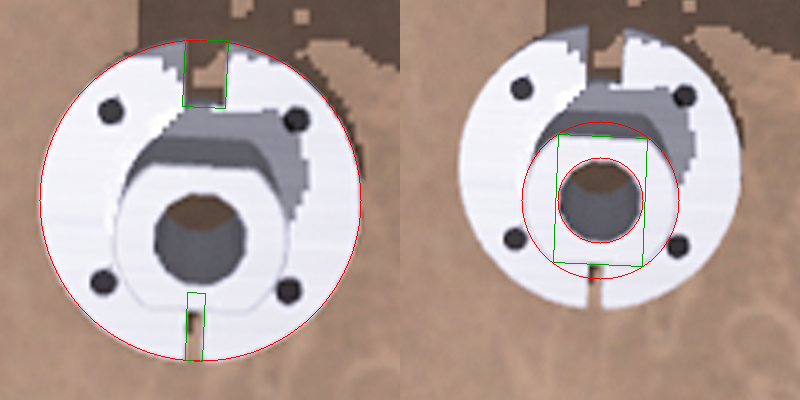

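View pics/r2_tip.png

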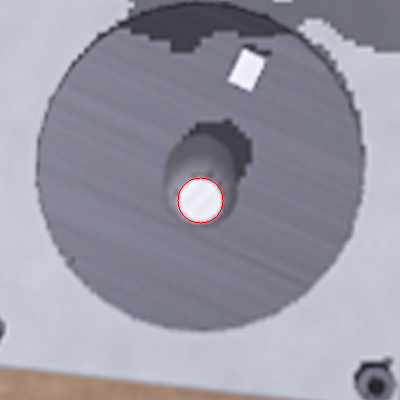

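Blank at (0.4735, −0.1882) with yaw ≈ −0.04, and spigot at (0.5229, 0.1654). The key is at radius 35.4 mm (it should be 35.5), so the blank needs yaw ≈ −0.42. The overlays match the given sizes. A second view with the wrist rotated 90° will show any camera-mount bias.

```bash
python3 - <<'E'
from h import *
d=np.array([.4735,-.1882])
env.move_to([*d,.19],ori(-.04));env.hold(.2)
b=vision.camera("wrist");save(b,"c_blank");np.savez("w_blank2",**b)
o=env.get_obs();print(o["time"],o["position"],o["joints"].round(2))
H=.056;N=400;s=N/2/H
def circ(I,r): cv2.circle(I,(N//2,N//2),int(round(r*s)),(255,0,0),1)
I=rect(b,d,.014,H,N);circ(I,.045);J=rect(b,d,.054,H,N);circ(J,.012)
cv2.imwrite("pics/c2.png",np.hstack([I,J])[:,:,::-1])
E
```

```text
6.6917 [ 0.47348584 -0.18819468  0.19000922] [-0.53  0.35  1.63 -0.    1.16 -0.49]
```

View pics/c2.png

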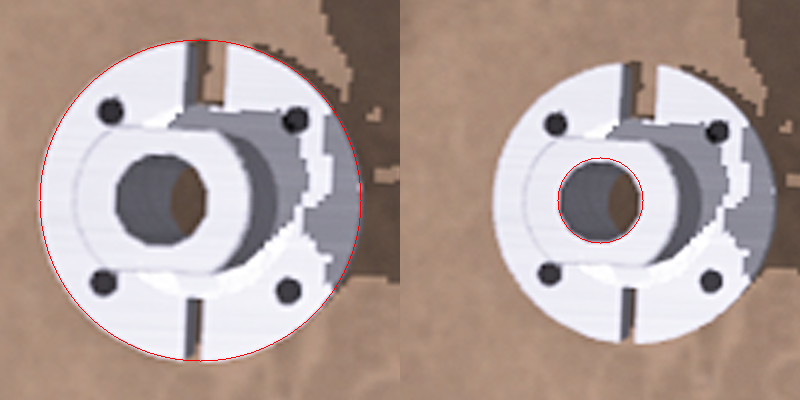

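Both views agree to under 0.5 mm, so there is no camera bias to correct. Grasping now.

```bash
python3 - <<'E'
from h import *
d=np.array([.4735,-.1882])
def st(n):
    o=env.get_obs();print(n,round(o["time"],2),o["position"].round(4),"F",o["contact_force"].round(2),"T",o["wrist_torque"].round(2),"gap",round(o["finger_gap"],4));return o
hand.gripper_to(.085)
env.movel([*d,.08],v=.2);env.movel([*d,.024],v=.08);st("down")
hand.gripper_to(.030,grasp_force=60);env.hold(.2);st("grip")
env.movel([*d,.12],v=.15);env.hold(.3);st("up")
p=vision.camera("wrist");save(p,"d_grip");np.savez("w_grip",**p)
E
```

```text
down 8.46 [ 0.4738 -0.1884  0.0244] F [-0.08  0.26 -0.07] T [ 0.02 -0.01 -0.06] gap 0.0848
grip 9.17 [ 0.4737 -0.1883  0.0244] F [-1.18 -0.62  5.65] T [ 0.08  0.2  -0.05] gap 0.035
up 10.26 [ 0.4732 -0.188   0.1193] F [ 0.45  0.47 -3.98] T [-0.01 -0.01  0.01] gap 0.0351
```

View pics/d_grip.png

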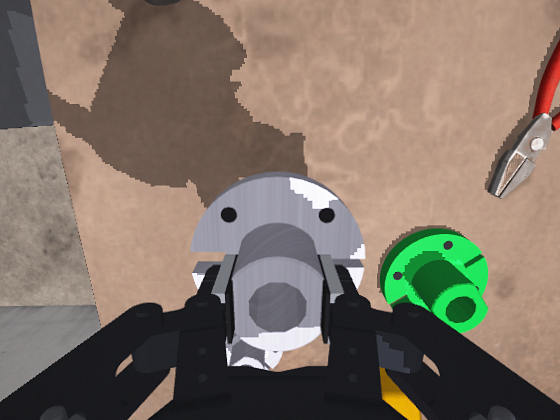

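```bash
python3 - <<'E'
from h import *
p=dict(np.load("w_grip.npz"));c=np.array([.4732,-.188,.1193-.0244])
I=p["img"].copy();a=np.linspace(0,2*np.pi,200)
for r,z,col in [(.045,.014,(255,0,0)),(.012,.054,(255,0,255))]:
    P=c+np.c_[r*np.cos(a),r*np.sin(a),0*a+z]
    cv2.polylines(I,[(proj(p,P)*8).round().astype(np.int32)],True,col,1,shift=3)
cv2.imwrite("pics/d2.png",cv2.resize(I[150:380,170:400],None,fx=2.5,fy=2.5)[:,:,::-1])
E
```

```text
(no output)
```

View pics/d2.png

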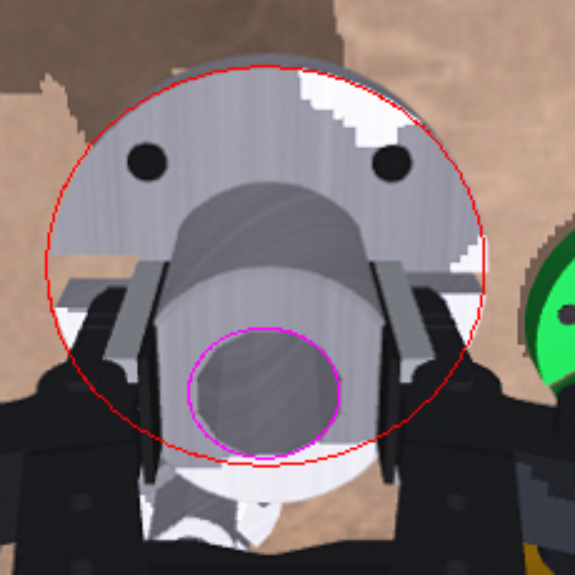

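The held blank matches the model overlay to about 0.5 mm. I'll carry it to the spigot and enter about 0.2 rad off the key angle, watching the force.

```bash
cat >> h.py <<'E'
G=.0244; c0=np.array([.5229,.1654])
def st(n):
    o=env.get_obs();print(n,round(o["time"],2),o["position"].round(4),"F",o["contact_force"].round(2),"T",o["wrist_torque"].round(2),"gap",round(o["finger_gap"],4),flush=True);return o
E
python3 - <<'E'
from h import *
env.movel([*c0,.13],ori(-.2),v=.2);env.hold(.3);o=st("above");f0=o["contact_force"].copy()
p=vision.camera("wrist");save(p,"e_above");np.savez("w_above",**p)
for u in [.06,.056,.053,.050,.047,.044,.041,.038,.035]:
    env.movel([*c0,u+G],ori(-.2),v=.05);o=st(u);df=o["contact_force"]-f0
    if np.linalg.norm(df)>6: print("contact");break
E
```

```text
above 12.54 [0.5229 0.1651 0.13  ] F [ 0.27 -0.55 -4.66] T [ 0.04 -0.02  0.01] gap 0.0351
0.06 13.65 [0.5232 0.1654 0.0847] F [-0.06  0.73 -4.29] T [ 0.01 -0.04 -0.04] gap 0.0353
0.056 13.9 [0.5227 0.1654 0.0802] F [-0.39  0.12 -3.06] T [ 0.03 -0.01  0.02] gap 0.0353
0.053 14.15 [0.5227 0.1654 0.0772] F [-0.47  0.33 -4.17] T [ 0.03  0.02 -0.04] gap 0.0354
0.05 14.4 [0.5228 0.1654 0.0742] F [-0.24 -0.94 -3.45] T [ 0.02 -0.01 -0.01] gap 0.0354
0.047 14.65 [0.5227 0.1654 0.0712] F [ 0.09 -0.56 -4.16] T [0.03 0.02 0.05] gap 0.035
0.044 14.9 [0.5228 0.1654 0.0682] F [-0.47 -0.91 -3.54] T [-0.04  0.01  0.01] gap 0.0351
0.041 15.15 [0.5227 0.1654 0.0651] F [ 0.33 -0.55 -4.24] T [ 0.01 -0.01 -0.01] gap 0.0353
0.038 15.4 [0.5228 0.1654 0.0622] F [ 0.37  0.08 -3.06] T [ 0.03  0.01 -0.03] gap 0.0348
0.035 15.65 [0.5227 0.1654 0.0592] F [ 0.01  0.37 -4.46] T [0.   0.01 0.03] gap 0.0351
```

View pics/e_above.png

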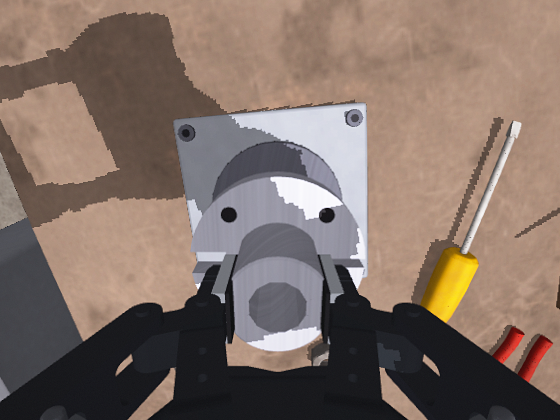

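The blank slid onto the spigot with no contact; the picture shows it centred over the plate at about (278,300). Next I'll lower it to a light touch on the key and turn it toward the measured angle.

```bash
python3 - <<'E'
from h import *
def F():
    a=[]
    for _ in range(4):
        env.hold(.03);o=env.get_obs();a.append(np.r_[o["contact_force"],o["wrist_torque"]])
    return np.mean(a,0)
f0=F();print(f0.round(2))
u=.035;yaw=-.2
while u>.0295:
    u-=.0005;env.movel([*c0,u+G],ori(yaw),v=.02)
    f=F()-f0
    print(round(u,4),f.round(2))
    if f[2]>2.5 or np.linalg.norm(f[:2])>6:break
print("contact at",u)
while yaw>-.42 and f[2]>1.0:
    yaw-=.02;env.movel([*c0,u+G],ori(yaw),v=.02)
    f=F()-f0;print("yaw",round(yaw,3),f.round(2))
    if abs(f[5])>.3 or np.linalg.norm(f[:2])>8 or f[2]>8:print("STOP");break
st("end")
E
```

```text
[-0.05  0.23 -4.16  0.01  0.02 -0.01]
0.0345 [-0.35 -0.19 -0.06 -0.01 -0.02  0.  ]
0.034 [-0.03 -0.22  0.58  0.01  0.01  0.01]
0.0335 [-0.29  0.23 -0.08  0.01 -0.01  0.01]
0.033 [ 0.24 -0.16 -0.11 -0.   -0.01  0.02]
0.0325 [ 0.26 -0.12  0.28  0.    0.02 -0.  ]
0.032 [ 0.34 -0.    0.99 -0.01 -0.04 -0.  ]
0.0315 [-1.19 -0.56  7.14 -0.01  0.43  0.05]
contact at 0.0315
yaw -0.22 [-1.77 -2.4   9.35 -0.35  0.65  0.11]
STOP
end 18.85 [0.5229 0.165  0.0563] F [-2.42 -1.01  4.09] T [-0.34  0.65  0.11] gap 0.0353
```

Contact is at 32 mm, exactly on the key top as expected. I'll ease off slightly and turn with a regulated light force of about 1–4 N.

```bash
python3 - <<'E'
from h import *
f0=np.array([0,0,-4.16,0,0,0])
def F():
    a=[]
    for _ in range(4):
        env.hold(.02);o=env.get_obs();a.append(np.r_[o["contact_force"],o["wrist_torque"]])
    return np.mean(a,0)-f0
u=.0317;yaw=-.22
env.movel([*c0,u+G],ori(yaw),v=.02);f=F();print(f.round(2))
while yaw>-.418:
    yaw=max(yaw-.02,-.418)
    if f[2]>4:u+=.0002
    elif f[2]<1.5:u-=.0002
    env.movel([*c0,u+G],ori(yaw),v=.03);f=F()
    print("yaw",round(yaw,3),round(u,4),f.round(2))
    if abs(f[5])>.35 or np.linalg.norm(f[:2])>8 or f[2]>12:print("STOP");break
    if u<.0309: print("dropping");break
st("end")
E
```

```text
[-1.92 -3.47  9.6  -0.58  0.65  0.16]
yaw -0.24 0.0319 [-1.3  -3.29  7.93 -0.57  0.51  0.12]
yaw -0.26 0.0321 [-0.14 -2.29  5.44 -0.31  0.26  0.07]
yaw -0.28 0.0323 [ 0.47 -0.05  1.05  0.01  0.03  0.  ]
yaw -0.3 0.0321 [-0.09 -0.12  1.56 -0.05  0.13  0.04]
yaw -0.32 0.0321 [-0.6  -0.17  1.41  0.04  0.09 -0.01]
yaw -0.34 0.0319 [-0.07 -0.2   1.74 -0.02  0.1  -0.02]
yaw -0.36 0.0319 [ 0.01  0.16  0.24  0.02  0.01 -0.  ]
yaw -0.38 0.0317 [ 0.13 -0.03 -0.05  0.02 -0.01 -0.01]
yaw -0.4 0.0315 [ 0.15  0.4   0.15  0.02 -0.   -0.01]
yaw -0.418 0.0313 [ 0.07  0.04  0.12 -0.01 -0.    0.04]
end 22.33 [0.5229 0.1654 0.0557] F [-0.02  0.39 -4.49] T [0.03 0.01 0.02] gap 0.0354
```

The force vanished at yaw ≈ −0.36, which is where the notch should clear (−0.418 + 0.055). So it has found the key, and I'll lower it gently.

```bash
python3 - <<'E'
from h import *
f0=np.array([0,0,-4.16,0,0,0])
def F():
    a=[]
    for _ in range(4):
        env.hold(.02);o=env.get_obs();a.append(np.r_[o["contact_force"],o["wrist_torque"]])
    return np.mean(a,0)-f0
u=.0313;yaw=-.418
while u>.0225:
    u-=.001 if u>.0256 else .0003
    env.movel([*c0,u+G],ori(yaw),v=.02);f=F()
    print(round(u,4),f.round(2))
    if f[2]>2 or abs(f[5])>.25 or np.linalg.norm(f[:2])>5:break
st("end")
E
```

```text
0.0303 [ 0.4  -0.4   0.03 -0.03 -0.02  0.01]
0.0293 [-0.05  0.04  0.2  -0.   -0.01 -0.02]
0.0283 [ 0.04 -0.26  0.19  0.01 -0.01  0.02]
0.0273 [ 0.03 -0.04  0.21  0.01 -0.    0.01]
0.0263 [ 0.43  0.   -0.09  0.02  0.01  0.01]
0.0253 [ 0.15  0.38  0.54  0.   -0.01 -0.01]
0.025 [ 0.34 -0.4   0.08  0.01 -0.01 -0.01]
0.0247 [0.36 0.21 0.27 0.   0.   0.01]
0.0244 [-0.5   0.22  0.48  0.02 -0.01 -0.01]
0.0241 [ 0.06  0.33  0.26 -0.02 -0.01  0.02]
0.0238 [-1.33 -0.46  3.85 -0.03  0.25  0.02]
end 25.82 [0.5229 0.1654 0.0484] F [-1.44 -1.1   0.12] T [-0.01  0.27 -0.  ] gap 0.0353
```

It seats at 23.8–24 mm, flat on the plate. Releasing and checking.

```bash
python3 - <<'E'
from h import *
hand.gripper_to(.085);env.hold(.2);st("open")
env.movel([*c0,.12],v=.12);env.movel([*c0,.2],v=.2);env.hold(.3);st("up")
b=vision.camera("wrist");save(b,"g")
H=.056;N=400;s=N/2/H;yaw=-.418
Rm=np.array([[np.cos(yaw),-np.sin(yaw)],[np.sin(yaw),np.cos(yaw)]])
I=rect(b,c0,.038,H,N);cv2.circle(I,(200,200),round(.045*s),(255,0,0),1)
J=rect(b,c0,.078,H,N);cv2.circle(J,(200,200),round(.012*s),(255,0,0),1)
cv2.imwrite("pics/g2.png",np.hstack([I,J])[:,:,::-1])
C=cloud(b);r=np.hypot(C[...,0]-c0[0],C[...,1]-c0[1])
for a,bb in [(.015,.017),(.030,.043)]:
    m=(r>a)&(r<bb);z=C[...,2][m];print(a,np.percentile(z,[10,50,90]).round(4))
m=(r>.030)&(r<.043)&(abs(C[...,2]-.038)<.006);P=C[m];A=np.c_[P[:,:2]-c0,np.ones(len(P))];print("plane",np.linalg.lstsq(A,P[:,2],rcond=None)[0].round(4))
p=vision.camera("scene");save(p,"g_scene")
E
```

```text
open 26.56 [0.5229 0.1654 0.0482] F [ 0.3  -0.14  0.11] T [-0.02  0.01  0.01] gap 0.085
up 28.16 [0.5224 0.1653 0.1989] F [0.51 0.49 0.06] T [-0.05 -0.01 -0.  ] gap 0.0849
0.015 [0.0781 0.2799 0.2869]
0.03 [0.0379 0.2762 0.2883]
plane [0.0041 0.0019 0.0379]
```

View pics/g2.png

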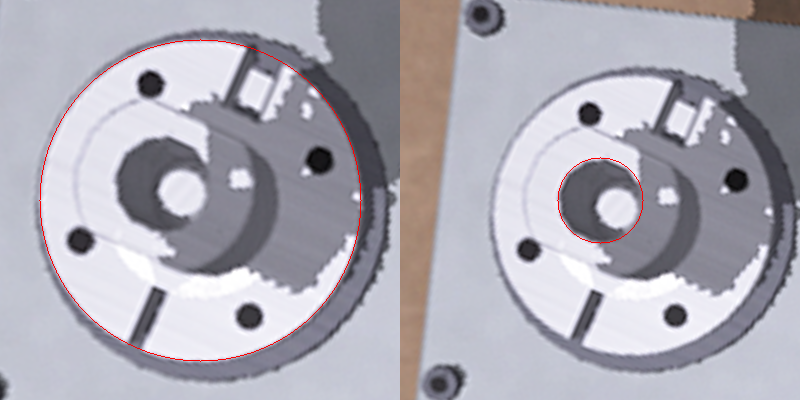

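View pics/g.png

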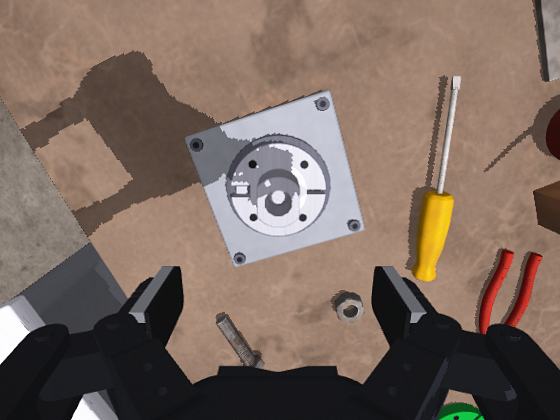

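View pics/g_scene.png

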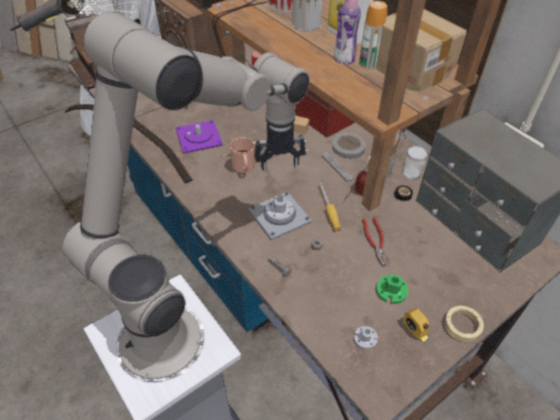

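The key stands inside the wide notch (top right of the rectified view), and the flange top is level at 37.9 mm where 38 is expected. The scene view shows the bystanders where they were. Handing in.

```bash
python3 - <<'E'
from rig import job,env
job.hand_in();print(env.get_obs()["time"])
E
```

```text
the job is handed in; nothing more can be done
the job is handed in; nothing more can be done
```

The blank is home on the index fixture, hub up and released, and I handed the job in after about 28 s of robot time, inside the 72 s limit.

**How it went:**
- I gripped the grey blank by its flats and slipped it over the spigot with no measurable contact.
- I set it lightly on the key and turned it until the force vanished at yaw ≈ −0.36, the edge of the notch clearance. I then turned on to −0.418 and lowered it until it met the plate at about 24 mm.

**Forces:** Contact on the key was firmer than the 1–4 N I aimed for. It peaked at about 10 N early in the turn, with 0.16 N m about the vertical, well below the plate's 0.7 N m slip limit. I eased it to 1–2 N as the turn went on. Seating contact was about 4 N.

**Last checks:**
- The flange top measured 37.9 mm (38 expected), level to within the depth camera's accuracy.
- The key was visible inside the wide notch.
- The scene picture showed the other things apparently where they were; I judged that by eye, without measuring.
- The arm was clear of everything.

No check failed or disagreed.

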